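Turn the circuit board over in its holder

TASK

The circuit board clamped in the tilting board holder is fitted with its parts and faces component side up: turn it over in the holder, by pushing on its two long edges with the fingertips, until the solder side faces up and the board is level. Push gently, on the bare edges and never on the components, and leave the holder standing where it is. Pick nothing up, leave the other things on the bench undisturbed, and finish clear of everything.

Things in the scene. Friction and masses are not known exactly. Their poses are not given: they have to be found in the camera images.
- holder: Tilting board holder, loose on rubber feet, 1.5 kg, 180 mm front to back (x), 280 mm over its knobs (y). Two grey A-shaped end stands, 26 mm wide, centred 110 mm either side of the middle, 136 mm high, joined by two low steel rods; between them the board turns on a pivot along y, 120 mm above the bench. Origin on the bench under the board's middle; z up; -x is its front, roughly towards the robot.
- board (a joint): Turn of the board with its jaws and knobs about the pivot, rad. 0: component side up, level. Grows as the front edge goes down and the back edge comes up; it can go right round either way; 3.14 or -3.14 is solder side up, level. A friction pivot holds it wherever it is left; about 2 N at an edge turns it.
- board_mid (a point): Centre of the black board, on the pivot. 120 mm between its long edges (its x), 170 mm along the pivot (its y), 2.4 mm thick, held at its short ends in jaws. Axes turn with the board: z points out of the component side. There the outer 18 mm along both long edges is bare. On the solder side are only flat joints and leads clipped 2 mm high, which may be pushed on.
- edge_front (a point): Middle of the long edge of the board that starts on the holder's front side (board x = -60 mm), half way through the thickness. The edge runs along y.
- edge_back (a point): Middle of the other long edge (board x = +60 mm), which starts on the holder's back side.
- components: The components on the component side: they stand within 38 mm of the pivot axis; up to 24 mm high within 14 mm of it, elsewhere at most 12 mm. Fixed to the board; origin and axes as board_mid. Not to be pressed on.
- flux_bottle: White flux bottle, 38 mm across, 80 mm high, standing at one side of the holder. Origin under its middle. Leave alone.
- solder_reel: Reel of solder with dark flanges, 56 mm across, 45 mm high, standing on its flange at the other side of the holder. Origin under its middle. Leave alone.
- side_cutters: Side cutters with red handles, 120 mm long, 12 mm high, lying behind the holder. Origin under the joint, x towards the cutting end. Leave alone.
- marker: Black marker pen, 135 mm long, 12 mm thick, lying in front of the holder. Origin under its middle, x along it. Leave alone.
- wood_block: Dark wooden block 100 x 55 x 35 mm, to the left. Origin under its middle. Leave alone.
- spare_board: Bare black board 60 x 150 mm, 4 mm thick, lying flat to the right. Origin under its middle. Leave alone.
- screwdriver: Screwdriver 160 mm long with an orange handle, lying to the right. Leave alone.

How it is judged (in metres and radians):
At the end, for the whole second after the job is handed in: The board is solder side up, level within 0.15 rad (about 8.5 degrees) and still; the holder stands flat within 30 mm of where it was, and every other thing is within 30 mm of its place (angle between board_mid's own z axis and vertical above 2.99 rad and velocity of joint board between -0.05 and 0.05 rad/s and distance of each of holder, flux_bottle, solder_reel, side_cutters, marker, wood_block, spare_board, screwdriver from where it was at the start of the episode below 0.03 m and angle between holder's own z axis and vertical below 0.05 rad and linear speed of holder below 0.02 m/s); the robot touches nothing.
It fails at once if a component was pressed with more than 3 N (contact force between the arm and components above 3 N).
It fails at once if the board or its holder was pushed with more than 20 N (contact force between the arm and holder above 20 N).
It fails at once if the board was flung round (faster than 8 rad/s) (velocity of joint board above 8 rad/s or velocity of joint board below -8 rad/s).
It fails at once if the holder was lifted, tipped or shifted more than 30 mm (height (world z) of holder above 0.008 m or angle between holder's own z axis and vertical above 0.15 rad or distance of holder from where it was at the start of the episode above 0.03 m).
It fails at once if another thing on the bench was lifted, knocked over or shifted more than 30 mm (distance of any of flux_bottle, solder_reel, side_cutters, marker, wood_block, spare_board, screwdriver from where it was at the start of the episode above 0.03 m or height (world z) of any of flux_bottle, solder_reel, side_cutters, marker, wood_block, spare_board, screwdriver above 0.015 m or angle between flux_bottle's own z axis and vertical above 0.6 rad).
It also fails if it takes over 51 s, if anything falls off the work surface, if the arm or the gripper's body presses on something with over 40 N, if the wrist force passes 120 N, or if a joint passes its speed limit or range.

ROBOT

A 6-joint arm with a two-finger parallel gripper is mounted at the origin on the work surface. World frame = base frame: x ahead of the robot, y to its left, z up, the work surface at z = 0. Lengths are in m, angles in degrees, forces in N, time in s.
With the tool pointing down it reaches from about 0.25 to 0.725 m from the base axis. Payload 9.7 kg.
Tool frame: the origin (TCP) lies midway between the tips of the shut fingers; the grasp point (between the pads) lies 19 mm behind it; z points along the fingers, y is the line along which they close (so a half turn about z gives the same grasp; the last joint's range is limited). The gripper opens to 85 mm and grips with 20 to 120 N. Pads are 22 mm wide; open, the fingers measure 114 mm over their backs; the gripper's body (76 mm by 85 mm) begins 54 mm behind the grasp point. The pads swing forward as they close: fully open they stand 13 mm farther back than shut.
Start: joints at [75.287, 4.979, 10.078, 95.1, 0, 90], TCP at [0.14, 0.532, 0.231] pointing down, gripper open.
Joint ranges: [-179.16, 179.16], [-48.56, 103.87], [-65.8, 70.77], [-126.05, 130.52], [-82.76, 87.17], [-180, 180]. Speed limits (degrees/s): [127.2, 127.2, 147.25, 180, 180, 180].

INTERFACE

Orientations are given as [roll, pitch, yaw] about the fixed x, y, z axes, in that order (R = Rz(yaw) Ry(pitch) Rx(roll)).
In Python, from workcell import readout, imaging, bot, spotter gives the robot as it stands.
- The arm moves only by the shell command python3 -m jog 'ROWS' [FORCE]. ROWS is JSON, a list of rows, each an object with "rotation": the turn, a rotation vector about the world's x, y, z in degrees, a list of three; "translation": the shift along the world's x, y, z in mm, a list of three; "grip": the finger opening in mm, from 0 to 85.4. In form: [{"rotation": [wx, wy, wz], "translation": [dx, dy, dz], "grip": grip}, ...]. A call has 1 to 20 rows; each row is the pose to reach, as a shift and turn from the pose commanded when the call began; what a row does not reach only later rows make up. A row lasts 1/10 s, in which the tool goes at most 50 mm and 8.59 degrees, less where a joint would pass 70% of its speed; a pose out of reach is approached as far as the arm can. A call with a gripper value outside its range is refused whole. The fingers move at their own pace and stop on an object; FORCE is the grip in N (left out, the last holds). Time passes only in rows, so rows that repeat a pose let the fingers close. It gives the time, the measured TCP pose, the force, the opening and the grip force at its end, in the units of the state.
- readout.get_obs(): the state, without advancing time (a new reading comes with each control period).
- imaging.camera(name): name is "scene" or "top" or "wrist"; returns (picture, depth): 400x640x3 uint8, red, green, blue; 400x640 float32, m along the optical axis (not along the pixel's ray), 0 where there is no reading.
- imaging.camera_info(name): a dict with "vertical_fov" (degrees; the focal length in pixels is half the picture's height over the tangent of half this angle, whatever the lens; pixels are square), "cx", "cy" (the principal point, pixels), "extrinsics" (4x4, takes a point from camera to world coordinates); the wrist camera has in their place "tool_from_camera" (4x4, takes a point from camera to tool coordinates, whose origin is the TCP and whose axes are the flange's). Camera axes: x right, y down, z forward; pixel columns grow to the right and rows downward; lengths in m; the calibration is good to about 2 mm. A picture is of the moment at which its call begins: read the wrist's pose just before it. camera_info takes no time and is no camera call.
- bot.job_done(): hands the job in; it is judged then, once.
Trained networks look in the newest picture that a camera, given by its name, has taken for a name from the list of things; names that differ only in an ending like _2 or _b are one class to them, and where a whole thing is asked for, a point or a joint stands for the part that bears it (a point fixed in the world has none). Each returns a list of dicts, best first, with "confidence" (0 to 1); they miss things now and then, are a little off and sometimes report something else, mostly with a low value. They report only what shows in the picture. A call takes as long as a camera call.
- spotter.spot_in(camera, target): "box" ([centre column, centre row, width, height] in pixels, round what is visible of it).
- spotter.mark_of(camera, target): "uv" ([column, row] in pixels: a listed point, or the origin of a listed thing).
The state is a dict: "time": time; "q": joint angles; "qd": joint speeds; "joint_efforts": joint torques, N m; "ee_pos": TCP position; "tcp_rot": TCP orientation; "wrist_force": force on the tool from outside, world axes, zero at the start; "torque": the same for the moment, N m; "opening": finger opening in m; "grasp_force": force on a finger pad.
Only numpy, scipy, OpenCV 4.12 (cv2) and the standard library are available. Lean on these libraries where they do the work, as an engineer would, in place of code of your own. Each camera call takes 0.05 s, during which the arm holds its last target. There are 200 camera calls.

## Working session

There is one attempt and no reset: what is moved stays moved. The work goes in short steps, Python scripts to look and compute and a shell command to move; the robot and the scene stay as the last step left them, time stands still between calls to the robot, and variables do not carry over. Pictures are saved under pics/ and viewed, at most 10 in all, crops included, and the job is handed in when it is done.

```bash
mkdir -p pics; ls; cat > h.py <<'E'
import numpy as np, cv2
from workcell import readout, imaging, bot, spotter
def pt(cam,uv,d=None,z=None,info=None):
    i=info or imaging.camera_info(cam); f=200/np.tan(np.radians(i["vertical_fov"])/2)
    r=np.array([(uv[0]-i["cx"])/f,(uv[1]-i["cy"])/f,1]); T=np.array(i["extrinsics"])
    if z is not None:
        w=T[:3,:3]@r; d=(z-T[2,3])/w[2]
    return T[:3,:3]@(r*d)+T[:3,3]
def dm(depth,uv,k=2):
    c,r=int(round(uv[0])),int(round(uv[1])); p=depth[max(r-k,0):r+k+1,max(c-k,0):c+k+1]; p=p[p>0]
    return np.median(p) if len(p) else 0
E
python3 - <<'E'
from h import *
for c in("scene","top"):
    p,d=imaging.camera(c); cv2.imwrite(f"pics/{c}0.png",p[:,:,::-1]); np.save(f"pics/{c}0.npy",d)
    print(c,imaging.camera_info(c)["vertical_fov"],np.round(imaging.camera_info(c)["extrinsics"],3).tolist())
    for t in("holder","board_mid","edge_front","edge_back","flux_bottle","solder_reel","side_cutters","marker"):
        for m in spotter.mark_of(c,t)[:2]:
            uv=m["uv"];z=dm(d,uv); print(t,round(m["confidence"],2),np.round(uv,1),np.round(pt(c,uv,z),3) if z else None, np.round(pt(c,uv,z=.12 if t[:2] in("bo","ed") else 0),3))
o=readout.get_obs();print(o)
E
```

```text
pics
scene 50.97104741539924 [[-0.887, 0.257, -0.383, 0.981], [0.461, 0.514, -0.723, 0.851], [0.011, -0.819, -0.574, 0.794], [0.0, 0.0, 0.0, 1.0]]
holder 0.78 [300.8 198.5] [ 0.562 -0.053  0.09 ] [ 0.509 -0.17   0.   ]
holder 0.37 [340.1 201.4] [ 0.404 -0.093  0.004] [ 0.401 -0.098  0.   ]
board_mid 0.94 [298.2 169.4] [ 0.532 -0.134  0.137] [ 0.52 -0.16  0.12]
board_mid 0.72 [285.2 241. ] [0.651 0.031 0.028] [0.691 0.129 0.12 ]
edge_front 0.76 [315.5 170.1] [ 0.48  -0.122  0.127] [ 0.474 -0.132  0.12 ]
flux_bottle 0.76 [284.5 242.3] [0.653 0.03  0.024] [0.643 0.005 0.   ]
marker 0.46 [340.8 202. ] [ 0.403 -0.091  0.003] [ 0.401 -0.094  0.   ]
top 48.78029613875097 [[0.009, -0.984, 0.177, 0.267], [-1.0, -0.009, -0.001, 0.01], [0.003, -0.177, -0.984, 1.487], [0.0, 0.0, 0.0, 1.0]]
holder 0.67 [366.4 201.7] [ 0.502 -0.149  0.127] [ 0.524 -0.164  0.   ]
board_mid 0.81 [374.8 194.5] [ 0.527 -0.177  0.12 ] [ 0.527 -0.177  0.12 ]
edge_front 0.64 [362.3 216.6] [ 0.472 -0.149  0.005] [ 0.456 -0.136  0.12 ]
edge_front 0.38 [460.  246.8] [ 0.373 -0.475  0.006] [ 0.365 -0.438  0.12 ]
edge_back 0.
[... 475 characters left out ...]
4  0.14 ] [ 0.548 -0.182  0.   ]
{'time': 0.9, 'q': array([ 7.52876943e+01,  4.97921576e+00,  1.00794130e+01,  9.50994325e+01,
       -6.04624872e-04,  8.99991925e+01]), 'qd': array([-0.06282687,  0.04190499, -0.02202462, -0.09044051, -0.09764204,
       -0.06648948]), 'joint_efforts': array([ 2.74284876e-04, -5.20098281e+01,  4.64853823e+01,  1.45302933e-03,
       -1.14260572e-04,  2.80608177e-06]), 'ee_pos': array([0.13968525, 0.53197114, 0.23129186]), 'tcp_rot': array([1.79999235e+02, 6.04635650e-04, 1.65288502e+02]), 'wrist_force': array([ 0.25899111, -0.09175588,  0.21020631]), 'torque': array([ 0.02667915, -0.02179819,  0.02050477]), 'grasp_force': 0.0, 'opening': 0.08553106914297309}
```

```bash
python3 - <<'E'
import cv2
a=cv2.imread("pics/top0.png")[120:300,280:520]; cv2.imwrite("pics/topc.png",cv2.resize(a,None,fx=3.3,fy=3.3,interpolation=cv2.INTER_CUBIC))
a=cv2.imread("pics/scene0.png")[110:290,200:420]; cv2.imwrite("pics/scenec.png",cv2.resize(a,None,fx=3.3,fy=3.3,interpolation=cv2.INTER_CUBIC))
E
```

```text
(no output)
```

View pics/topc.png

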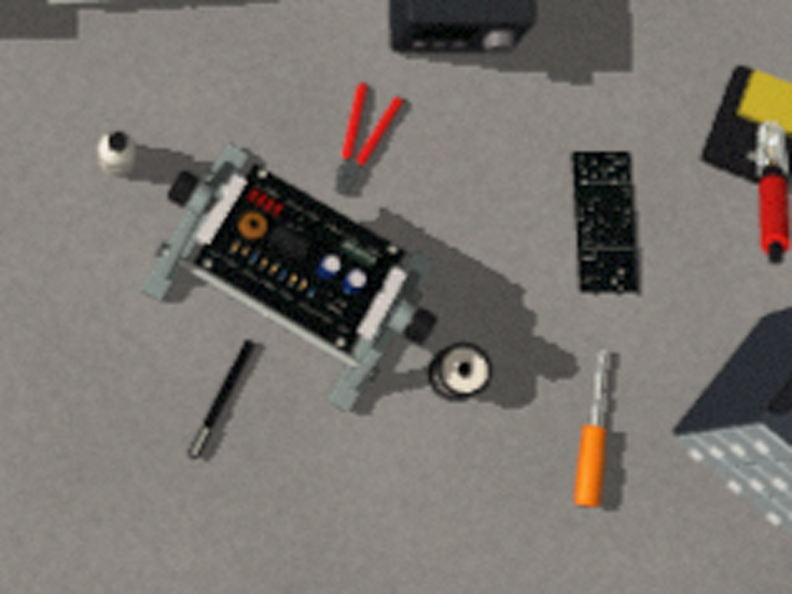

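View pics/scenec.png

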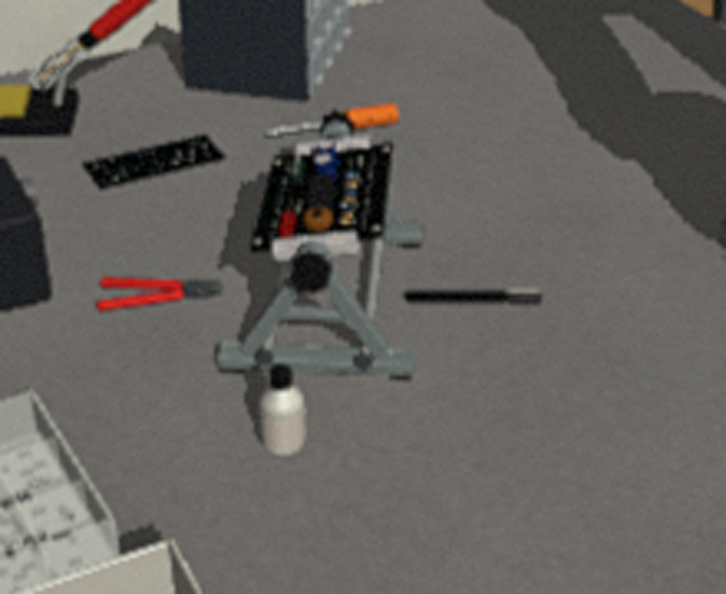

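The top view shows the board level, component side up, with its centre near (369,199). The knobs are at (336,177) and (407,218), so the holder yaw is about -30°. The marker lies in front and the cutters behind. Next I'll refine the pose from depth.

```bash
python3 - <<'E'
from h import *
for c in("top","scene"):
    d=np.load(f"pics/{c}0.npy"); r,cc=np.nonzero(d>0)
    i=imaging.camera_info(c); f=200/np.tan(np.radians(i["vertical_fov"])/2); T=np.array(i["extrinsics"]); z=d[r,cc]
    P=(T[:3,:3]@np.array([(cc-i["cx"])/f*z,(r-i["cy"])/f*z,z])).T+T[:3,3]
    m=(P[:,2]>.1)&(P[:,2]<.16)&(np.hypot(P[:,0]-.52,P[:,1]+.155)<.16); Q=P[m]
    rect=cv2.minAreaRect(Q[:,:2].astype(np.float32)*1000); print(c,len(Q),rect)
    for yaw in(-28,-30,-32):
        a=np.radians(yaw);u=Q[:,:2]@[np.cos(a),np.sin(a)];v=Q[:,:2]@[-np.sin(a),np.cos(a)]
        print(yaw,"u",np.round(np.percentile(u,[0,1,99,100]),4),"v",np.round(np.percentile(v,[0,1,99,100]),4))
    a=np.radians(-30);u=Q[:,:2]@[np.cos(a),np.sin(a)];v=Q[:,:2]@[-np.sin(a),np.cos(a)]
    # centre from mid extents and profile
    v0=(v.min()+v.max())/2
    b=abs(v-v0)<.08
    for s in np.arange(-.08,.08,.02):
        k=b&(v>v0+s)&(v<v0+s+.02); print("v",round(s,2),"u",u[k].min().round(4),u[k].max().round(4))
    u0=(u[b].min()+u[b].max())/2
    for s in np.arange(-.07,.07,.01):
        k=b&(u>u0+s)&(u<u0+s+.01)
        if k.any(): print("u",round(s,2),"z med",np.median(Q[k,2]).round(4))
    R=np.array([[np.cos(a),-np.sin(a)],[np.sin(a),np.cos(a)]]); print("mid",R@[u0,v0],u0,v0)
E
```

```text
top 2381 ((516.6383666992188, -164.310302734375), (279.2227783203125, 119.6459732055664), 59.29340362548828)
-28 u [0.471  0.475  0.5915 0.5956] v [-0.0418 -0.0347  0.2299  0.2373]
-30 u [0.4691 0.4715 0.5874 0.5901] v [-0.0235 -0.0165  0.2483  0.2557]
-32 u [0.4638 0.467  0.5835 0.5861] v [-0.0052  0.0021  0.2667  0.2739]
v -0.08 u 0.4701 0.5874
v -0.06 u 0.4691 0.5887
v -0.04 u 0.4699 0.5876
v -0.02 u 0.4699 0.589
v 0.0 u 0.4708 0.5887
v 0.02 u 0.471 0.5891
v 0.04 u 0.4713 0.5901
v 0.06 u 0.4705 0.5884
u -0.07 z med 0.1358
u -0.06 z med 0.132
u -0.05 z med 0.1306
u -0.04 z med 0.1287
u -0.03 z med 0.1274
u -0.02 z med 0.125
u -0.01 z med 0.1276
u 0.0 z med 0.1329
u 0.01 z med 0.1206
u 0.02 z med 0.1188
u 0.03 z med 0.118
u 0.04 z med 0.1146
u 0.05 z med 0.1132
u 0.06 z med 0.1071
mid [ 0.51667558 -0.16425721] 0.5295827878873851 0.11608687091210029
scene 1456 ((519.9157104492188, -161.6394805908203), (284.10736083984375, 119.18927001953125), 59.50121307373047)
-28 u [0.4738 0.4767 0.5932 0.5975] v [-0.04   -0.0295  0.2413  0.2432]
-30 u [0.4712 0.4728 0.5888 0.5913] v [-0.022  -0.0107  0.2599  0.262 ]
-32 u [0.4652 0.468  0.584  0.5868] v [-0.0039  0.0078  0.2785  0.2806]
v -0.08 u 0.4724 0.5888
v -0.06 u 0.4716 0.5898
v -0.04 u 0.4712 0.5885
v -0.02 u 0.473 0.5895
v 0.0 u 0.4716 0.5901
v 0.02 u 0.4736 0.5897
v 0.04 u 0.4729 0.5908
v 0.06 u 0.4721 0.5913
u -0.07 z med 0.1312
u -0.06 z med 0.1302
u -0.05 z med 0.1286
u -0.04 z med 0.1269
u -0.03 z med 0.1262
u -0.02 z med 0.1233
u -0.01 z med 0.1324
u 0.0 z med 0.1364
u 0.01 z med 0.1186
u 0.02 z med 0.1192
u 0.03 z med 0.1149
u 0.04 z med 0.1127
u 0.05 z med 0.1114
u 0.06 z med 0.1073
mid [ 0.52007652 -0.1616969 ] 0.5312479317404588 0.12000463365263775
```

```bash
python3 -m jog '[{"rotation":[0,0,-8],"translation":[13,-27,5],"grip":0},{"rotation":[0,0,-16],"translation":[27,-53,10],"grip":0},{"rotation":[0,0,-24],"translation":[40,-80,15],"grip":0},{"rotation":[0,0,-32],"translation":[53,-107,20],"grip":0},{"rotation":[0,0,-40],"translation":[67,-133,20],"grip":0},{"rotation":[0,0,-48],"translation":[80,-160,20],"grip":0},{"rotation":[0,0,-56],"translation":[93,-187,20],"grip":0},{"rotation":[0,0,-64],"translation":[107,-213,20],"grip":0},{"rotation":[0,0,-72],"translation":[120,-240,20],"grip":0},{"rotation":[0,0,-80],"translation":[133,-267,20],"grip":0},{"rotation":[0,0,-88],"translation":[147,-293,20],"grip":0},{"rotation":[0,0,-96],"translation":[160,-320,20],"grip":0},{"rotation":[0,0,-104],"translation":[173,-347,20],"grip":0},{"rotation":[0,0,-112],"translation":[187,-373,20],"grip":0},{"rotation":[0,0,-120],"translation":[200,-400,20],"grip":0},{"rotation":[0,0,-120],"translation":[200,-400,20],"grip":0},{"rotation":[0,0,-120],"translation":[200,-400,20],"grip":0}]'
```

```text
time: 2.6
ee_pos: [0.3398, 0.1316, 0.2514]
tcp_rot: [-180.0, -0.0, 45.3]
wrist_force: [0.5, 0.4, 0.1]
opening: 0.0002
grasp_force: 0.0
```

```bash
python3 -m jog '[{"rotation":[0,0,-8],"translation":[14,-28,0],"grip":0},{"rotation":[0,0,-16],"translation":[28,-56,0],"grip":0},{"rotation":[0,0,-24],"translation":[42,-84,0],"grip":0},{"rotation":[0,0,-32],"translation":[56,-112,0],"grip":0},{"rotation":[0,0,-40],"translation":[70,-140,0],"grip":0},{"rotation":[0,0,-48],"translation":[84,-168,0],"grip":0},{"rotation":[0,0,-56],"translation":[98,-196,0],"grip":0},{"rotation":[0,0,-64],"translation":[112,-224,0],"grip":0},{"rotation":[0,0,-72],"translation":[126,-252,0],"grip":0},{"rotation":[0,0,-75.8],"translation":[131,-267,0],"grip":0},{"rotation":[0,0,-75.8],"translation":[131,-267,0],"grip":0},{"rotation":[0,0,-75.8],"translation":[131,-267,-20],"grip":0},{"rotation":[0,0,-75.8],"translation":[131,-267,-20],"grip":0}]'; python3 -c "
from h import *
print(readout.get_obs()['q'])"
```

```text
time: 3.9
ee_pos: [0.4355, -0.2044, 0.2327]
tcp_rot: [-177.8, 0.1, -26.4]
wrist_force: [-0.2, 0.5, 1.1]
opening: 0.0003
grasp_force: 0.0
[-26.45711868  -4.28471536   0.90126515  95.33025297   2.20912933
 179.91789602]
```

```bash
python3 -m jog '[{"rotation":[0,0,8],"translation":[0,0,10],"grip":0},{"rotation":[0,0,16],"translation":[0,0,10],"grip":0},{"rotation":[0,0,24],"translation":[0,0,10],"grip":0},{"rotation":[0,0,32],"translation":[0,0,10],"grip":0},{"rotation":[0,0,40],"translation":[0,0,10],"grip":0},{"rotation":[0,0,48],"translation":[0,0,10],"grip":0},{"rotation":[0,0,56],"translation":[0,0,10],"grip":0},{"rotation":[0,0,64],"translation":[0,0,10],"grip":0},{"rotation":[0,0,72],"translation":[0,0,10],"grip":0},{"rotation":[0,0,80],"translation":[0,0,10],"grip":0},{"rotation":[0,0,88],"translation":[0,0,10],"grip":0},{"rotation":[0,0,96],"translation":[0,0,10],"grip":0},{"rotation":[0,0,96],"translation":[0,0,10],"grip":0},{"rotation":[0,0,96],"translation":[0,0,10],"grip":0}]'; python3 -c "
from h import *
print(readout.get_obs()['q'])"
```

```text
time: 5.3
ee_pos: [0.4359, -0.2044, 0.2438]
tcp_rot: [-177.8, 0.1, 69.4]
wrist_force: [0.2, -0.2, 0.4]
opening: 0.0004
grasp_force: 0.0
[-24.97794915  -1.87991622   4.43280096  98.5066285   -0.24215411
  85.63423735]
```

```bash
cat >> h.py <<'E'
from scipy.spatial.transform import Rotation as Rt
P0=np.array([.518,-.163,.12]); a=np.radians(-30.5)
U=np.array([np.cos(a),np.sin(a),0]); V=np.array([-np.sin(a),np.cos(a),0]); Z=np.array([0,0,1.])
def tgt(u,z,tilt):  # tip at u (holder x), height z mm, tool body leaned tilt deg to front
    return P0*[1,1,0]+u/1e3*U+z/1e3*Z, Rt.from_rotvec(-np.radians(tilt)*V)*Rt.from_euler("xyz",[180,0,149.5],degrees=True)
def arc(th,r,h): # point in board coords on front half
    t=np.radians(th); return -r*np.cos(t)-h*np.sin(t), 120-r*np.sin(t)+h*np.cos(t)
def delta(poses):
    o=readout.get_obs(); R0=Rt.from_euler("xyz",o["tcp_rot"],degrees=True)
    for u,z,t in poses:
        p,R=tgt(u,z,t); print(np.round((p-o["ee_pos"])*1e3).tolist(), np.round((R*R0.inv()).as_rotvec(degrees=True),1).tolist())
E
python3 -c "
from h import *
delta([(-55,220,0),(-55,150,0)])"
```

```text
[35.0, 69.0, -24.0] [0.9, -2.2, 80.1]
[35.0, 69.0, -94.0] [0.9, -2.2, 80.1]
```

```bash
python3 -m jog '[{"rotation":[0.1,-0.2,8],"translation":[3.5,7,-2],"grip":0},{"rotation":[0.2,-0.4,16],"translation":[7,14,-4],"grip":0},{"rotation":[0.3,-0.6,24],"translation":[10.5,21,-6],"grip":0},{"rotation":[0.4,-0.8,32],"translation":[14,28,-9],"grip":0},{"rotation":[0.5,-1.1,40],"translation":[17.5,34.5,-12],"grip":0},{"rotation":[0.5,-1.3,48],"translation":[21,41,-14],"grip":0},{"rotation":[0.6,-1.5,56],"translation":[24.5,48,-17],"grip":0},{"rotation":[0.7,-1.7,64],"translation":[28,55,-19],"grip":0},{"rotation":[0.8,-2,72],"translation":[31.5,62,-22],"grip":0},{"rotation":[0.9,-2.2,80.1],"translation":[35,69,-24],"grip":0},{"rotation":[0.9,-2.2,80.1],"translation":[35,69,-50],"grip":0},{"rotation":[0.9,-2.2,80.1],"translation":[35,69,-70],"grip":0},{"rotation":[0.9,-2.2,80.1],"translation":[35,69,-85],"grip":0},{"rotation":[0.9,-2.2,80.1],"translation":[35,69,-85],"grip":0}]'; python3 - <<'E'
from h import *
print(readout.get_obs()['q'])
p,d=imaging.camera("scene"); cv2.imwrite("pics/s1.png",cv2.resize(p[90:270,200:420,::-1],None,fx=3.3,fy=3.3))
delta([(*arc(t,55,0.5),t) for t in (-4,0,4,8,12,16,20,25,30,35,40,45,50,55,60)])
E
```

```text
time: 6.7
ee_pos: [0.4698, -0.1359, 0.1567]
tcp_rot: [-179.9, -0.2, 149.5]
wrist_force: [-0.2, 0.5, 0.7]
opening: 0.0003
grasp_force: 0.0
[-1.61155108e+01 -4.01368726e+00 -7.22938341e+00  8.69935471e+01
 -2.42215484e-02  1.43527669e+01]
[0.0, 1.0, -34.0] [2.0, 3.3, -0.1]
[0.0, 1.0, -38.0] [-0.0, -0.1, -0.0]
[0.0, 1.0, -41.0] [-2.0, -3.6, -0.0]
[1.0, 1.0, -45.0] [-4.1, -7.0, -0.0]
[1.0, 0.0, -49.0] [-6.1, -10.5, -0.0]
[2.0, -0.0, -53.0] [-8.1, -13.9, -0.0]
[3.0, -1.0, -56.0] [-10.2, -17.4, -0.0]
[5.0, -2.0, -61.0] [-12.7, -21.7, -0.0]
[6.0, -3.0, -65.0] [-15.2, -26.0, -0.0]
[9.0, -4.0, -69.0] [-17.8, -30.3, -0.0]
[11.0, -5.0, -73.0] [-20.3, -34.6, -0.0]
[14.0, -7.0, -77.0] [-22.8, -38.9, -0.0]
[17.0, -9.0, -80.0] [-25.4, -43.2, -0.0]
[20.0, -11.0, -83.0] [-27.9, -47.5, -0.0]
[24.0, -13.0, -86.0] [-30.4, -51.8, -0.0]
```

View pics/s1.png

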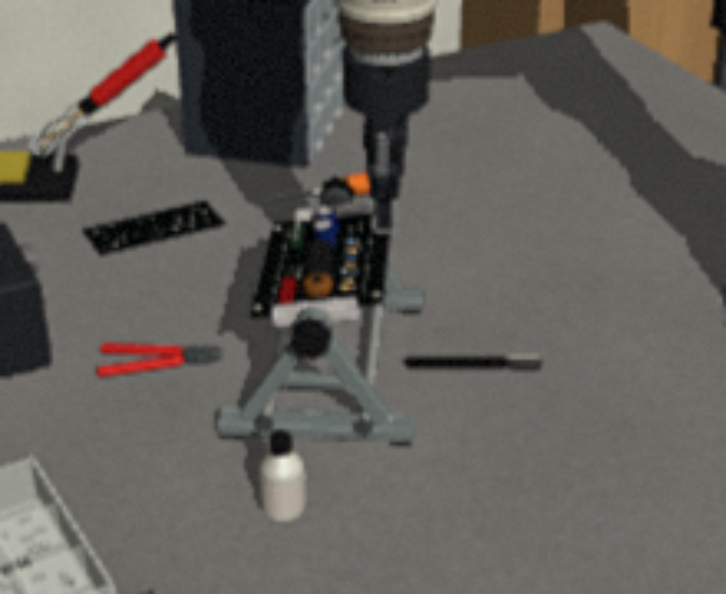

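The closed fingertips, at crop (385,230), hang over the middle of the front bare strip and clear of the components. I'll start the push.

```bash
python3 -m jog '[{"rotation":[0,0,0],"translation":[0,0,-10],"grip":0},{"rotation":[0,0,0],"translation":[0,0,-18],"grip":0},{"rotation":[0,0,0],"translation":[0,0,-22],"grip":0},{"rotation":[0,0,0],"translation":[0,0,-26],"grip":0},{"rotation":[0,0,0],"translation":[0,0,-30],"grip":0},{"rotation":[0,0,0],"translation":[0,0,-34],"grip":0},{"rotation":[0,0,0],"translation":[0,0,-38],"grip":0},{"rotation":[-2,-3.5,0],"translation":[0,0,-41],"grip":0},{"rotation":[-4,-7,0],"translation":[1,0,-45],"grip":0},{"rotation":[-6,-10.5,0],"translation":[1,0,-49],"grip":0}]'
```

```text
time: 7.75
ee_pos: [0.4724, -0.1368, 0.1098]
tcp_rot: [179.9, 12.3, 149.6]
wrist_force: [-0.3, -0.9, 3.1]
opening: 0.0
grasp_force: 1.1
```

```bash
python3 -m jog '[{"rotation":[-2,-3.5,0],"translation":[1,0,-4],"grip":0},{"rotation":[-4,-7,0],"translation":[2,-1,-7],"grip":0},{"rotation":[-6.5,-11,0],"translation":[3,-2,-12],"grip":0},{"rotation":[-9,-15.5,0],"translation":[5,-3,-16],"grip":0},{"rotation":[-11.5,-20,0],"translation":[8,-4,-20],"grip":0},{"rotation":[-14,-24,0],"translation":[10,-5,-24],"grip":0},{"rotation":[-16.5,-28.5,0],"translation":[13,-7,-28],"grip":0},{"rotation":[-19,-32.5,0],"translation":[16,-9,-31],"grip":0},{"rotation":[-19,-32.5,0],"translation":[16,-9,-31],"grip":0}]';  python3 - <<'E'
from h import *
print(readout.get_obs()['q'])
delta([(*arc(t,55,0.5),t) for t in (50,55,60,65,70)])
E
```

```text
time: 8.65
ee_pos: [0.4887, -0.145, 0.0727]
tcp_rot: [-179.9, 49.3, 149.8]
wrist_force: [-0.5, -0.4, 0.9]
opening: 0.0002
grasp_force: 0.0
[ -6.72418579 -48.46990258 -61.43747724  30.22143908 -17.72046566
  15.8358982 ]
[-2.0, 0.0, 5.0] [-0.3, -0.6, -0.2]
[2.0, -2.0, 3.0] [-2.8, -4.9, -0.2]
[5.0, -4.0, -0.0] [-5.3, -9.3, -0.2]
[9.0, -6.0, -2.0] [-7.9, -13.6, -0.2]
[13.0, -8.0, -4.0] [-10.4, -17.9, -0.2]
```

```bash
python3 -c "
from h import *
delta([(-60,110,35),(-90,160,0),(-70,240,0),(80,240,0)])"
```

```text
[-22.0, 12.0, 37.0] [7.3, 12.3, -0.2]
[-48.0, 28.0, 87.0] [25.0, 42.5, -0.2]
[-31.0, 17.0, 167.0] [25.0, 42.5, -0.2]
[98.0, -59.0, 167.0] [25.0, 42.5, -0.2]
```

```bash
python3 -m jog '[{"rotation":[2,3.5,0],"translation":[-6,4,8],"grip":0},{"rotation":[4,7,0],"translation":[-14,8,20],"grip":0},{"rotation":[7.3,12.3,0],"translation":[-22,12,37],"grip":0},{"rotation":[11,19,0],"translation":[-30,18,50],"grip":0},{"rotation":[15,26,0],"translation":[-40,24,66],"grip":0},{"rotation":[19,33,0],"translation":[-46,27,80],"grip":0},{"rotation":[23,39,0],"translation":[-48,28,100],"grip":0},{"rotation":[25,42.5,0],"translation":[-44,25,130],"grip":0},{"rotation":[25,42.5,0],"translation":[-31,17,167],"grip":0},{"rotation":[25,42.5,0],"translation":[-10,5,172],"grip":0},{"rotation":[25,42.5,0],"translation":[20,-13,172],"grip":0},{"rotation":[25,42.5,0],"translation":[60,-36,172],"grip":0},{"rotation":[25,42.5,0],"translation":[98,-59,172],"grip":0},{"rotation":[25,42.5,0],"translation":[98,-59,172],"grip":0}]'; python3 - <<'E'
from h import *
print(readout.get_obs()['q'])
p,d=imaging.camera("scene"); cv2.imwrite("pics/s2.png",cv2.resize(p[90:270,200:420,::-1],None,fx=3.3,fy=3.3))
delta([(80,200,0),(80,152,0),(50,152,0),(0,152,0)])
E
```

```text
time: 10.05
ee_pos: [0.592, -0.2069, 0.2464]
tcp_rot: [179.9, 0.0, 149.4]
wrist_force: [-0.2, 0.3, -1.0]
opening: 0.0002
grasp_force: 0.0
[-19.32108711  16.47523146  25.02383657  98.50266672   0.11834467
  11.24765526]
[-3.0, 2.0, -48.0] [-0.1, 0.1, 0.1]
[-3.0, 2.0, -96.0] [-0.1, 0.1, 0.1]
[-29.0, 17.0, -96.0] [-0.1, 0.1, 0.1]
[-72.0, 43.0, -96.0] [-0.1, 0.1, 0.1]
```

View pics/s2.png

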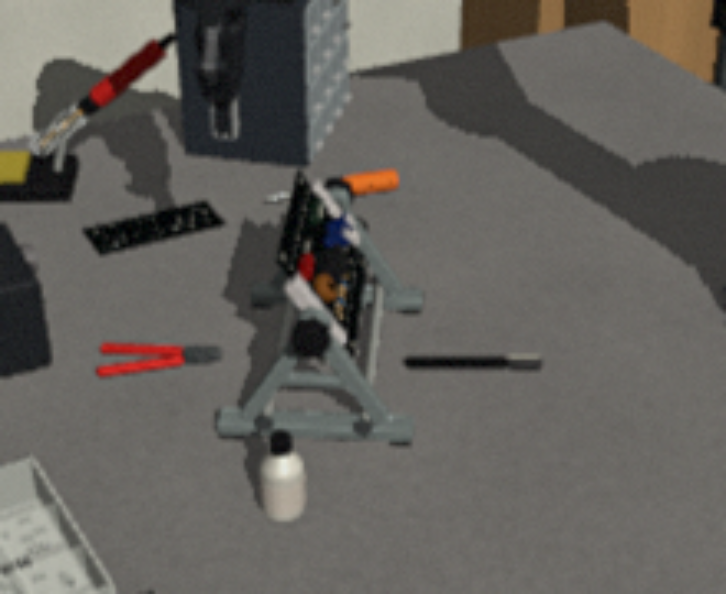

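The front edge is down by about 50°, and the back edge stands up at crop (300,175). The fingers hang behind it, clear. Next I go down behind the raised edge and push it forward.

```bash
python3 -m jog '[{"rotation":[0,0,0],"translation":[0,0,-25],"grip":0},{"rotation":[0,0,0],"translation":[0,0,-50],"grip":0},{"rotation":[0,0,0],"translation":[0,0,-75],"grip":0},{"rotation":[0,0,0],"translation":[-3,2,-96],"grip":0},{"rotation":[0,0,0],"translation":[-11,7,-96],"grip":0},{"rotation":[0,0,0],"translation":[-20,12,-96],"grip":0},{"rotation":[0,0,0],"translation":[-25,15,-96],"grip":0},{"rotation":[0,0,0],"translation":[-30,18,-96],"grip":0},{"rotation":[0,0,0],"translation":[-35,21,-96],"grip":0},{"rotation":[0,0,0],"translation":[-40,24,-96],"grip":0},{"rotation":[0,0,0],"translation":[-45,27,-96],"grip":0},{"rotation":[0,0,0],"translation":[-50,30,-96],"grip":0}]'; python3 - <<'E'
from h import *
delta([(20,150,0),(0,150,0),(-10,150,0),(-20,150,0),(-30,147,0),(-38,140,0),(-44,132,0),(-46,125,0),(-46,121,0)])
E
```

```text
time: 11.3
ee_pos: [0.5383, -0.1744, 0.1542]
tcp_rot: [179.9, 0.3, 149.5]
wrist_force: [1.7, -0.6, 1.3]
opening: -0.0001
grasp_force: 1.2
[-3.0, 1.0, -4.0] [0.0, 0.3, -0.0]
[-20.0, 11.0, -4.0] [0.0, 0.3, -0.0]
[-29.0, 16.0, -4.0] [0.0, 0.3, -0.0]
[-38.0, 22.0, -4.0] [0.0, 0.3, -0.0]
[-46.0, 27.0, -7.0] [0.0, 0.3, -0.0]
[-53.0, 31.0, -14.0] [0.0, 0.3, -0.0]
[-58.0, 34.0, -22.0] [0.0, 0.3, -0.0]
[-60.0, 35.0, -29.0] [0.0, 0.3, -0.0]
[-60.0, 35.0, -33.0] [0.0, 0.3, -0.0]
```

```bash
python3 -m jog '[{"rotation":[0,0,0],"translation":[-5,3,-1],"grip":0},{"rotation":[0,0,0],"translation":[-10,6,-2],"grip":0},{"rotation":[0,0,0],"translation":[-15,9,-3],"grip":0},{"rotation":[0,0,0],"translation":[-20,12,-4],"grip":0},{"rotation":[0,0,0],"translation":[-25,14,-4],"grip":0},{"rotation":[0,0,0],"translation":[-29,16,-4],"grip":0},{"rotation":[0,0,0],"translation":[-33,19,-4],"grip":0},{"rotation":[0,0,0],"translation":[-38,22,-4],"grip":0},{"rotation":[0,0,0],"translation":[-42,25,-5],"grip":0},{"rotation":[0,0,0],"translation":[-46,27,-7],"grip":0},{"rotation":[0,0,0],"translation":[-50,29,-10],"grip":0},{"rotation":[0,0,0],"translation":[-53,31,-14],"grip":0},{"rotation":[0,0,0],"translation":[-56,33,-18],"grip":0},{"rotation":[0,0,0],"translation":[-58,34,-22],"grip":0},{"rotation":[0,0,0],"translation":[-58,34,-22],"grip":0}]'; python3 - <<'E'
from h import *
p,d=imaging.camera("scene"); cv2.imwrite("pics/s3.png",cv2.resize(p[90:270,200:420,::-1],None,fx=3.3,fy=3.3))
delta([(-46,132,0),(-47,125,0),(-47,121,0)])
E
```

```text
time: 12.8
ee_pos: [0.48, -0.1402, 0.1313]
tcp_rot: [179.9, 0.2, 149.6]
wrist_force: [-0.1, 0.4, -0.1]
opening: -0.0002
grasp_force: 0.0
[-2.0, 1.0, 0.0] [0.0, 0.2, -0.1]
[-3.0, 1.0, -7.0] [0.0, 0.2, -0.1]
[-3.0, 1.0, -11.0] [0.0, 0.2, -0.1]
```

View pics/s3.png

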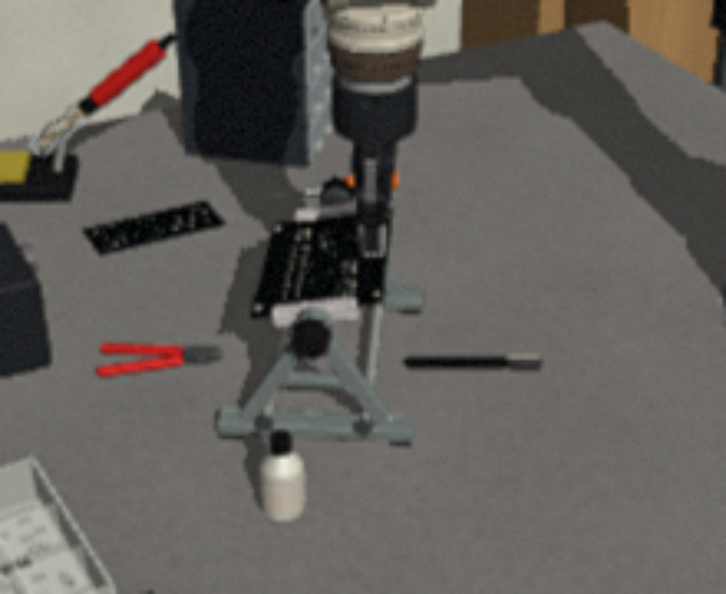

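The solder side is now up and the board is close to level, with the fingertip at crop (372,250) near the front edge. I'll press the last few millimetres, lift off, and measure.

```bash
python3 -m jog '[{"rotation":[0,0,0],"translation":[-2,1,-3],"grip":0},{"rotation":[0,0,0],"translation":[-3,1,-6],"grip":0},{"rotation":[0,0,0],"translation":[-3,1,-8],"grip":0},{"rotation":[0,0,0],"translation":[-3,1,-9],"grip":0},{"rotation":[0,0,0],"translation":[-3,1,-9],"grip":0},{"rotation":[0,0,0],"translation":[-3,1,10],"grip":0},{"rotation":[0,0,0],"translation":[-10,5,50],"grip":0},{"rotation":[0,0,0],"translation":[-50,30,90],"grip":0},{"rotation":[0,0,0],"translation":[-90,50,120],"grip":0},{"rotation":[0,0,0],"translation":[-120,80,130],"grip":0},{"rotation":[0,0,0],"translation":[-140,120,130],"grip":0},{"rotation":[0,0,0],"translation":[-140,160,130],"grip":0},{"rotation":[0,0,0],"translation":[-140,200,130],"grip":0},{"rotation":[0,0,0],"translation":[-140,230,130],"grip":0},{"rotation":[0,0,0],"translation":[-140,230,130],"grip":0}]'; cat > m.py <<'E'
from h import *
for c in("top","scene"):
    p,d=imaging.camera(c); cv2.imwrite(f"pics/{c}9.png",cv2.resize(p[90:290,200:520,::-1],None,fx=2.5,fy=2.5)); r,cc=np.nonzero(d>0)
    i=imaging.camera_info(c); f=200/np.tan(np.radians(i["vertical_fov"])/2); T=np.array(i["extrinsics"]); z=d[r,cc]
    P=(T[:3,:3]@np.array([(cc-i["cx"])/f*z,(r-i["cy"])/f*z,z])).T+T[:3,3]
    D=P-P0; u,v=D@U,D@V; m=(abs(D[:,2])<.03)&(abs(u)<.056)&(abs(v)<.065)
    k=np.polyfit(u[m],P[m,2],1); print(c,m.sum(),"slope deg",np.degrees(np.arctan(k[0])),"z0",k[1])
    m=(abs(D[:,2])<.03)&(abs(u)<.1)&(abs(v)<.18); print(cv2.minAreaRect((P[m,:2]*1e3).astype(np.float32)))
E
python3 m.py
```

```text
time: 14.35
ee_pos: [0.3402, 0.0919, 0.2618]
tcp_rot: [179.9, 0.3, 149.8]
wrist_force: [0.3, -0.7, -0.4]
opening: -0.0003
grasp_force: 0.0
top 1433 slope deg -1.4750590596217894 z0 0.12233497202559647
((516.9757080078125, -164.48622131347656), (278.701904296875, 121.7576675415039), 59.283634185791016)
scene 786 slope deg -1.480480970404233 z0 0.1208208675278704
((520.4701538085938, -159.86993408203125), (283.68218994140625, 120.19070434570312), 59.373687744140625)
```

View pics/top9.png

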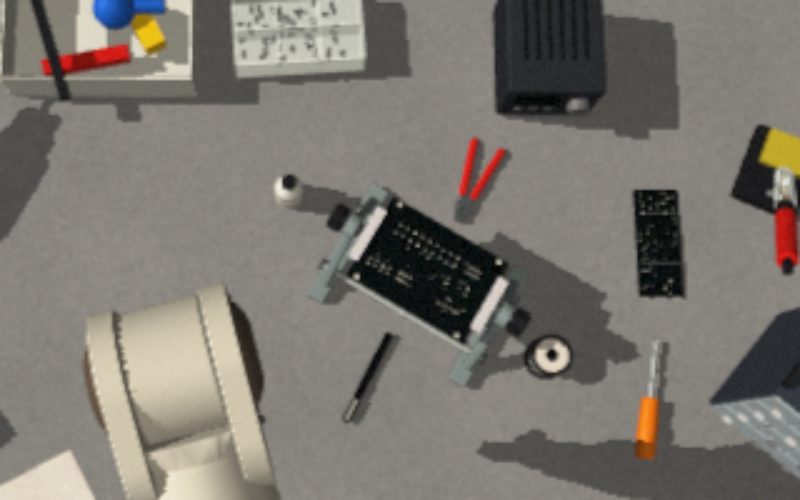

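The board, centred at crop (430,270), is solder side up and level. Everything else is where it was, and the arm is clear.

```bash
python3 -c "
from workcell import bot; print(bot.job_done())"
```

```text
the job is handed in; nothing more can be done
None
```

The board is turned over with its solder side up, level to about 1.5°; the holder and everything else are where they were, the arm is clear, and the job is handed in (no verdict was reported back).

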